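# Roll the tiles of a pan stand flush and hang the roller up

### The job

Take the hand roller out of its stand and roll it over the tiled pan stand with firm, steady pressure until all eight tiles are bedded flush with the oak rim; press the tiles only with the roller and don't bear down so hard that they crack. Then hang the roller back by its pins in the forks of its stand, let go, and leave the other things where they are.

Things in the scene. Friction and masses are not known exactly. Their poses are not given: they have to be found in the camera images.
- tile_board: tiled pan stand in the making: oak frame 148 (x) x 190 (y, its long side) x 22 mm high, held fast on a thin black non-slip mat (164 x 206 x 3 mm); it does not move. Origin: centre of the underside, on the worktop. Flat rim, top at z = 22 mm: 12 mm wide along the long sides, 18 mm at the two ends. Eight tiles lie inside it.
- board_top (a point): middle of the board at rim height. Glazed tiles round it, white and blue in turn, each 60 (x) x 35.5 (y) x 8 mm: column a at x = -32, b at x = +32 mm; rows 1 to 4 at y = -58, -19, +19, +58 mm. Each starts 3 to 4 mm proud of the rim on a stiff adhesive mat, moves only straight down, needs about 7 N to sink, stays where pressed and bottoms out flush with the rim.
- roller_stand: fixed stand: oak foot 136 (x) x 104 (y) x 14 mm, two dark steel Y forks at x = -53 and +53 mm, 7 mm thick. Origin: centre of the underside, on the worktop; x from fork to fork. Each fork is a V open upwards, 80 degrees between its arms, about 41 mm wide at its top 121 mm up. The roller's pins hang in the Vs with their axis 104 mm above the worktop (the roller's origin 26 mm above the stand's).
- roller: hand roller, 140 (x) x 48 (y) x 92 mm, 0.42 kg: black rubber wheel, 48 mm in diameter and 60 mm wide, turning freely on an axle along x in a steel yoke (arms at x = -34 and +34 mm) under a pale wooden grip. Origin: underside of the wheel; z from wheel to grip; it rolls along its y. Starts hanging in the stand. At both ends 10 mm steel pins (x = 36 to 64 mm) end in 18 mm wooden buttons.
- roller_grip (a point): centre of the roller's wooden grip, on the axis of the pins, 78 mm above the wheel's underside. The grip is 66 mm long (x), 24 mm wide (y: close the fingers along y, from above) and 28 mm high, with flat sides; the wheel's top is 30 mm below this point.
- roller_wheel (a joint): turning angle of the roller's wheel about its axle, rad; turns without end
- tile_a1 (a joint): how far tile a1 (column a, row 1) has been pressed down, m: 0 = 4 mm proud, 0.004 = flush with the rim
- tile_a2 (a joint): how far tile a2 (column a, row 2) has been pressed down, m: 0 = 4 mm proud, 0.004 = flush with the rim
- tile_a3 (a joint): how far tile a3 (column a, row 3) has been pressed down, m: 0 = 4 mm proud, 0.004 = flush with the rim
- tile_a4 (a joint): how far tile a4 (column a, row 4) has been pressed down, m: 0 = 4 mm proud, 0.004 = flush with the rim
- tile_b1 (a joint): how far tile b1 (column b, row 1) has been pressed down, m: 0 = 4 mm proud, 0.004 = flush with the rim
- tile_b2 (a joint): how far tile b2 (column b, row 2) has been pressed down, m: 0 = 4 mm proud, 0.004 = flush with the rim
- tile_b3 (a joint): how far tile b3 (column b, row 3) has been pressed down, m: 0 = 4 mm proud, 0.004 = flush with the rim
- tile_b4 (a joint): how far tile b4 (column b, row 4) has been pressed down, m: 0 = 4 mm proud, 0.004 = flush with the rim
- mug_a: bystander: olive-green mug, 86 x 118 x 96 mm; origin at the centre of its underside; leave it alone
- amber_bottle: bystander: small amber dropper bottle, 34 x 34 x 102 mm; origin at the centre of its underside; leave it alone
- tape_roll: bystander: roll of masking tape lying flat, 104 x 102 x 25 mm; origin at the centre of its underside; leave it alone
- tin_b: bystander: low food tin, 87 x 86 x 40 mm; origin at the centre of its underside; leave it alone

How it is judged:
On the way, in this order (a step that is already met when the one before it is completed fails the run):
1. the roller is lifted clear of its stand (z of roller in the frame of roller_stand above 0.05 m and contact force between roller and roller_stand below 0.1 N), for 0.1 s.
2. the roller's wheel turns on the tile board under pressure (more than 4 N) (contact force between roller and tile_board above 4 N and (velocity of joint roller_wheel above 0.3 rad/s or velocity of joint roller_wheel below -0.3 rad/s)), for 0.2 s.
3. all eight tiles are flush (value of joint each of tile_a1, tile_a2, tile_a3, tile_a4, tile_b1, tile_b2, tile_b3, tile_b4 above 0.003 m), for 0.2 s.
At the end, for the whole second after the job is handed in: All eight tiles are pressed down at least 3 of 4 mm (within 1 mm of flush); the roller hangs still by its pins in both forks: its origin 20 to 32 mm above the stand's, grip within 12 mm of the stand's middle seen from above, axle within 0.2 rad of the line between the forks (all of step 3 and z of roller in the frame of roller_stand between 0.02 and 0.032 m and horizontal distance between roller_grip and roller_stand below 0.012 m and angle between the x axis of roller and the x axis of roller_stand, either way round below 0.2 rad and linear speed of roller below 0.03 m/s and angular speed of roller below 0.4 rad/s and contact force between roller and roller_stand above 1 N); the robot touches nothing.
It fails at once if the tile board is touched by the gripper or arm (contact force between any of the fingers, the arm and tile_board above 1 N).
It fails at once if the roller bears on the tile board with more than 60 N (contact force between roller and tile_board above 60 N).
It fails at once if a bystander (mug, amber bottle, tape roll, tin) is moved more than 30 mm (distance of any of mug_a, amber_bottle, tape_roll, tin_b from where it was at the start of the episode above 0.03 m).
It also fails if it takes over 67 s, if anything falls off the work surface, if the arm or the gripper's body presses on something with over 40 N, if the wrist force passes 120 N, or if a joint passes its speed limit or range.

### The arm

A 6-joint arm with a two-finger parallel gripper is mounted at the origin on a cart in front of the work surface, level with it; the furniture and walls round the work are solid. World frame = base frame: x ahead of the robot, y to its left, z up, the work surface at z = 0. Lengths are in m, angles in rad, forces in N, time in s.
With the tool pointing down it reaches from about 0.35 to 0.775 m from the base axis. Payload 5.5 kg.
Tool frame: the origin (TCP) lies midway between the tips of the shut fingers; the grasp point (between the pads) lies 19 mm behind it; z points along the fingers, y is the line along which they close (so a half turn about z gives the same grasp; the last joint's range is limited). The gripper opens to 85 mm and grips with 20 to 120 N. Pads are 22 mm wide; open, the fingers measure 114 mm over their backs; the gripper's body (76 mm by 85 mm) begins 54 mm behind the grasp point. The pads swing forward as they close: fully open they stand 13 mm farther back than shut.
Start: joints at [1.162, 0.313, 0.046, 1.304, 0, 1.431], TCP at [0.153, 0.554, 0.231] pointing down, gripper open.
Joint ranges: [-2.76, 2.76], [-0.86, 1.69], [-1.03, 1.26], [-2.2, 2.34], [-1.47, 1.5], [-3.14, 3.14]. Speed limits (rad/s): [2.57, 2.57, 3.14, 3.14, 3.14, 3.14].

### API

Orientations are given as a unit quaternion [w, x, y, z].
In Python, from workcell import env gives the robot as it stands. The module is installed in compiled form; this text tells all that it offers.
- The arm moves only by the tool carry_out, never from a script. Its argument "series" is a list of rows, each an object with "delta_rot": the turn, a rotation vector about the world's x, y, z normalised to -1 to 1, where 1 is 0.1 rad, a list of three; "travel": the shift along the world's x, y, z normalised to -1 to 1, where 1 is 0.025 m, a list of three; "fingers": the closure, from -1 (fully open) to 1 (shut). In form: [{"delta_rot": [ax, ay, az], "travel": [tx, ty, tz], "fingers": fingers}, ...]. A call has 1 to 5 rows; each row shifts and turns the commanded pose from where the row before left it; what a row does not reach is not made up. A row lasts 1/8 s, in which the tool goes at most 62.5 mm and 10.7 degrees, less where a joint would pass 70% of its speed; a pose out of reach is approached as far as the arm can. A call with a number of a shift or a turn outside -1 to 1 is refused whole. A call with a gripper value outside its range is refused whole. The fingers move at their own pace and stop on an object; "squeeze" is the grip in N (left out, the last holds). Time passes only in rows, so rows that do not move let the fingers close. It gives the time, the measured TCP pose, the force, the opening and the grip force at its end, in the units of the state.
- env.get_state(): the state, without advancing time (a new reading comes with each control period).
- env.read_camera(name): name is "scene" or "top" or "wrist"; returns a dict with "color" (420x560x3 uint8, red, green, blue), "fx", "fy", "cx", "cy" (pixels), "world_from_camera" (4x4, takes a point from camera to world coordinates); the wrist camera has in their place "hand_eye" (4x4, takes a point from camera to tool coordinates, whose origin is the TCP and whose axes are the flange's). Camera axes: x right, y up, looking along -z (the intrinsics and any distortion apply to the point x, -y, -z); pixel columns grow to the right and rows downward; lengths in m; the calibration is good to about 2 mm. A picture is of the moment at which its call begins: read the wrist's pose just before it. There is no depth.
- env.hand_in(): hands the job in; it is judged then, once.
The state is a dict: "clock": time; "joint_pos": joint angles; "qvel": joint speeds; "tau": joint torques, N m; "tcp_pos": TCP position; "orientation": TCP orientation; "wrist_force": force on the tool from outside, world axes, zero at the start; "ft_torque": the same for the moment, N m; "finger_gap": finger opening in m; "grip_force": force on a finger pad.
Only numpy, scipy, OpenCV 4.12 (cv2) and the standard library are available. Lean on these libraries where they do the work, as an engineer would, in place of code of your own. Each camera call takes 0.05 s, during which the arm holds its last target. There are 200 camera calls.

## Working session

There is one attempt and no reset: what is moved stays moved. The work goes in short steps, Python scripts to look and compute and a tool call to move; the robot and the scene stay as the last step left them, time stands still between calls to the robot, and variables do not carry over. Pictures are saved under pics/ and viewed, at most 10 in all, crops included, and the job is handed in when it is done.

Besides the shell and the picture viewer there is one more tool, called after "Call:" as a command line: name --argument value ..., lists and objects as JSON in quotes. carry_out: Moves the arm, as the interface text tells. Its arguments: {"type":"object","properties":{"series":{"type":"array","items":{"type":"object","properties":{"delta_rot":{"type":"array","items":{"type":"number"}},"travel":{"type":"array","items":{"type":"number"}},"fingers":{"type":"number"}}}},"squeeze":{"type":"number"}},"required":["series"]}

```bash
mkdir -p pics
cat > h.py <<'E'
from workcell import env
import numpy as np, cv2
def snap(n,f):
    c=env.read_camera(n); cv2.imwrite(f,c["color"][:,:,::-1]); return c
def px2w(c,u,v,z):
    T=np.array(c["world_from_camera"]); d=T[:3,:3]@np.array([(u-c["cx"])/c["fx"],-(v-c["cy"])/c["fy"],-1])
    o=T[:3,3]; return o+d*(z-o[2])/d[2]
E
python3 - <<'E'
from h import *
import pickle
print(env.get_state())
for n in("top","scene"):
    c=snap(n,f"pics/{n}0.png"); pickle.dump({k:v for k,v in c.items()},open(n+".pkl","wb")); print(c["fx"],c["cx"],c["cy"],np.round(c["world_from_camera"],3),[k for k in c])
E
```

```text
{'clock': 0.0, 'joint_pos': array([1.16241066e+00, 3.14001851e-01, 4.49435207e-02, 1.30356393e+00,
       1.40153821e-05, 1.43122946e+00]), 'qvel': array([-6.93397266e-04,  6.04156787e-06,  1.92879219e-04, -1.10977909e-03,
        3.58730578e-04, -6.71912849e-04]), 'tau': array([ 2.36261272e-03, -4.80629826e+01,  2.98529792e+01,  1.94323983e-02,
       -2.34285053e-04,  9.48151211e-06]), 'tcp_pos': array([0.15249733, 0.55387805, 0.23039353]), 'orientation': array([-2.53759820e-04,  1.34005012e-01,  9.90980234e-01, -8.77018901e-04]), 'wrist_force': array([-0.45139653,  0.59091998,  0.32501863]), 'ft_torque': array([ 0.03822261, -0.07413549,  0.03398286]), 'grip_force': 0.0, 'finger_gap': 0.08542605114812847}
407.77210508602127 281.47454394076993 202.1405545313563 [[ 0.026  0.998 -0.051  0.377]
 [-1.     0.026  0.002 -0.042]
 [ 0.003  0.051  0.999  1.371]
 [ 0.     0.     0.     1.   ]] ['color', 'fx', 'fy', 'cx', 'cy', 'world_from_camera']
394.85400347287003 272.88369733786016 204.3194816558764 [[ 0.646  0.426 -0.634 -0.259]
 [-0.764  0.369 -0.53  -0.68 ]
 [ 0.008  0.826  0.563  0.758]
 [ 0.     0.     0.     1.   ]] ['color', 'fx', 'fy', 'cx', 'cy', 'world_from_camera']
```

View pics/top0.png

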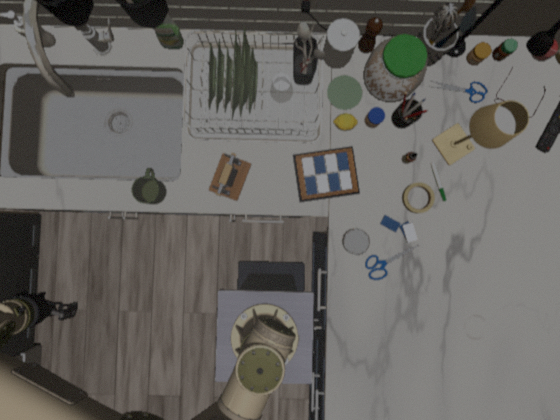

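View pics/scene0.png

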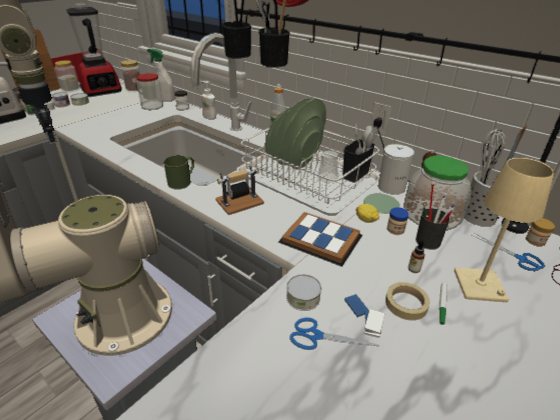

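Top view: the stand and roller are at about (230,177), the board at (326,174), the mug at (149,188), the tape at (418,198) and the tin at (356,241). I'll enlarge the stand and board.

Run:
```python
from h import *
im=cv2.imread("pics/top0.png")[140:215,195:370]
im=cv2.convertScaleAbs(im,alpha=1.6)
a=cv2.resize(im,None,fx=4.5,fy=4.5,interpolation=cv2.INTER_CUBIC); cv2.imwrite("pics/c1.png",a)
```

```text
(no output)
```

View pics/c1.png

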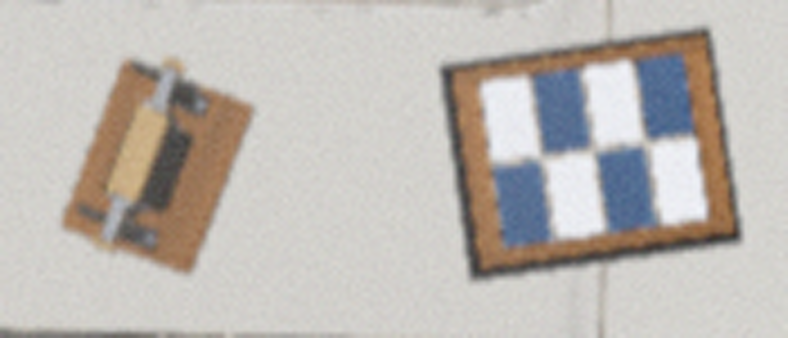

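The crop shows these points:
- **Grip:** centred near (137,154).
- **Buttons:** at (174,66) and (103,245).
- **Foot corners:** at (128,60), (253,105), (190,272) and (63,226).
- **Mat corners:** at (443,68), (708,30), (740,238) and (475,277).

Run:
```python
from h import *
import pickle
c=pickle.load(open("top.pkl","rb"))
P=lambda u,v,z: px2w(c,195+(u+.5)/4.5-.5,140+(v+.5)/4.5-.5,z)[:2]
r=lambda x:np.round(x,4)
f=[P(u,v,.014) for u,v in((128,60),(253,105),(190,272),(63,226))]
print("foot",r(np.mean(f,0)),[r(np.linalg.norm(f[i]-f[i-1])) for i in range(4)],"yaw long",[r(np.degrees(np.arctan2(*(d[::-1])))) for d in (f[0]-f[3],f[1]-f[2])])
b=[P(174,66,.104),P(103,245,.104)]; d=b[0]-b[1]; print("buttons",r(np.mean(b,0)),r(np.linalg.norm(d)),r(np.degrees(np.arctan2(d[1],d[0]))))
print("grip",r(P(137,154,.118)))
m=[P(u,v,.003) for u,v in((443,68),(708,30),(740,238),(475,277))]
print("mat",r(np.mean(m,0)),[r(np.linalg.norm(m[i]-m[i-1])) for i in range(4)],[r(np.degrees(np.arctan2(*(d[::-1])))) for d in (m[0]-m[1],m[3]-m[2],m[0]-m[3],m[1]-m[2])])
# mat by segmentation of dark ring, board by colour (minAreaRect)
R=cv2.cvtColor(c["color"],cv2.COLOR_RGB2HSV)
for n,lo,z in(("mug",(149,188),0.09),("tape",(418,198),.025),("tin",(356,241),.04),("bottle",(410,157),.1)): print(n,r(px2w(c,*lo,z)[:2]))
```

```text
foot [0.5287 0.13  ] [np.float64(0.1327), np.float64(0.0991), np.float64(0.1327), np.float64(0.1003)] yaw long [np.float64(-19.363), np.float64(-18.8538)]
buttons [0.5255 0.1326] 0.1338 -19.6836
grip [0.5247 0.1318]
mat [ 0.548  -0.1926] [np.float64(0.1589), np.float64(0.2015), np.float64(0.1584), np.float64(0.2004)] [np.float64(99.7423), np.float64(99.8847), np.float64(10.0576), np.float64(9.6777)]
mug [0.4768 0.3734]
tape [ 0.4722 -0.4961]
tin [ 0.3256 -0.2904]
bottle [ 0.5953 -0.4445]
```

Call:
carry_out --series '[{"delta_rot": [0, 0, -0.3], "travel": [0.83, -0.94, 0], "fingers": -1}, {"delta_rot": [0, 0, -0.36], "travel": [0.83, -0.94, 0], "fingers": -1}, {"delta_rot": [0, 0, 0], "travel": [0.83, -0.94, 0], "fingers": -1}, {"delta_rot": [0, 0, 0], "travel": [0.83, -0.94, 0], "fingers": -1}, {"delta_rot": [0, 0, 0], "travel": [0.83, -0.94, 0], "fingers": -1}]'

```text
clock: 0.72
tcp_pos: [0.2568, 0.4358, 0.2309]
orientation: [-0.0, 0.167, 0.986, -0.0]
wrist_force: [0.1, 0.2, -0.2]
finger_gap: 0.0857
grip_force: 0.0
```

Call:
carry_out --series '[{"delta_rot": [0, 0, 0], "travel": [0.83, -0.94, 0], "fingers": -1}, {"delta_rot": [0, 0, 0], "travel": [0.83, -0.94, 0], "fingers": -1}, {"delta_rot": [0, 0, 0], "travel": [0.83, -0.94, 0], "fingers": -1}, {"delta_rot": [0, 0, 0], "travel": [0.83, -0.94, 0], "fingers": -1}, {"delta_rot": [0, 0, 0], "travel": [0.83, -0.94, 0], "fingers": -1}]'

```text
clock: 1.35
tcp_pos: [0.3606, 0.3184, 0.231]
orientation: [-0.0, 0.167, 0.986, -0.0]
wrist_force: [0.2, 0.7, -0.3]
finger_gap: 0.0854
grip_force: 0.0
```

Call:
carry_out --series '[{"delta_rot": [0, 0, 0], "travel": [0.83, -0.94, 0], "fingers": -1}, {"delta_rot": [0, 0, 0], "travel": [0.83, -0.94, 0], "fingers": -1}, {"delta_rot": [0, 0, 0], "travel": [0.83, -0.94, 0], "fingers": -1}, {"delta_rot": [0, 0, 0], "travel": [0.83, -0.94, 0], "fingers": -1}, {"delta_rot": [0, 0, 0], "travel": [0.83, -0.94, 0], "fingers": -1}]'

```text
clock: 1.98
tcp_pos: [0.4643, 0.201, 0.2309]
orientation: [-0.0, 0.167, 0.986, -0.0]
wrist_force: [0.0, 0.0, -0.8]
finger_gap: 0.0851
grip_force: 0.0
```

Call:
carry_out --series '[{"delta_rot": [0, 0, 0], "travel": [0.8, -0.9, 0], "fingers": -1}, {"delta_rot": [0, 0, 0], "travel": [0.8, -0.9, 0], "fingers": -1}, {"delta_rot": [0, 0, 0], "travel": [0.3, -0.3, 0], "fingers": -1}, {"delta_rot": [0, 0, 0], "travel": [0, 0, 0], "fingers": -1}]'

```text
clock: 2.48
tcp_pos: [0.5114, 0.1492, 0.2309]
orientation: [-0.001, 0.167, 0.986, 0.0]
wrist_force: [-0.8, 1.1, -0.7]
finger_gap: 0.0856
grip_force: 0.0
```

```bash
cat >> h.py <<'E'
from scipy.spatial.transform import Rotation as Ro
def wrist(f):
    s=env.get_state(); c=snap("wrist",f)
    q=s["orientation"]; T=np.eye(4); T[:3,:3]=Ro.from_quat([q[1],q[2],q[3],q[0]]).as_matrix(); T[:3,3]=s["tcp_pos"]
    c["world_from_camera"]=T@np.array(c["hand_eye"]); return c,s
def yaw(s):
    q=s["orientation"]; return np.degrees(np.arctan2(*(Ro.from_quat([q[1],q[2],q[3],q[0]]).as_matrix()[:2,1][::-1])))
E
python3 - <<'E'
from h import *
import pickle
c,s=wrist("pics/w1.png"); pickle.dump(c,open("w1.pkl","wb")); print(s["tcp_pos"],yaw(s),s["clock"],s["wrist_force"]); print(np.round(c["world_from_camera"],3))
E
```

```text
[0.51135778 0.14919857 0.23089897] 70.76445940345921 2.475 [-0.81218748  1.09775307 -0.70126833]
[[ 0.331 -0.902 -0.277  0.44 ]
 [ 0.944  0.316  0.099  0.173]
 [-0.001 -0.294  0.956  0.374]
 [ 0.     0.     0.     1.   ]]
```

View pics/w1.png

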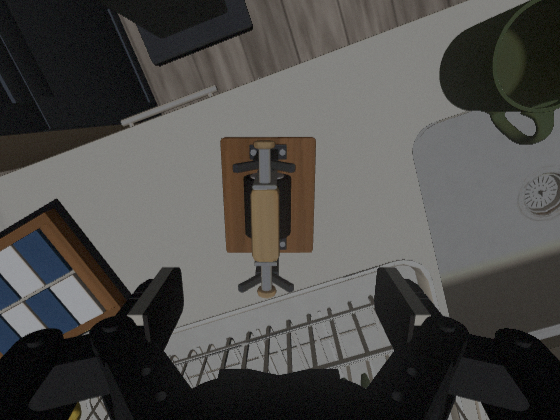

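The wrist view shows the roller in line with the tool. The buttons are at about (263,145) and (266,294), the grip's top face runs from (265,190) to (266,262), and the foot corners are at (221,137), (315,137), (313,251) and (227,251).

Run:
```python
from h import *
import pickle
c=pickle.load(open("w1.pkl","rb")); print([k for k in c])
r=lambda x:np.round(x,4)
P=lambda u,v,z:px2w(c,u,v,z)[:2]
b=[P(263,145,.104),P(266,294,.104)]; d=b[1]-b[0]
print("buttons",r(np.mean(b,0)),r(np.linalg.norm(d)),np.degrees(np.arctan2(d[1],d[0])))
g=[P(u,v,.112) for u,v in((253,190),(278,190),(279,262),(253,262))]
print("grip",r(np.mean(g,0)),[r(np.linalg.norm(g[i]-g[i-1])) for i in range(4)])
f=[P(u,v,.014) for u,v in((221,137),(315,137),(313,251),(227,251))]
print("foot",r(np.mean(f,0)),[r(np.linalg.norm(f[i]-f[i-1])) for i in range(4)],[np.degrees(np.arctan2(*(d[::-1]))) for d in (f[3]-f[0],f[2]-f[1])])
```

```text
['color', 'fx', 'fy', 'cx', 'cy', 'hand_eye', 'world_from_camera']
buttons [0.5275 0.1296] 0.1369 -18.95206905405525
grip [0.5274 0.1311] [np.float64(0.0648), np.float64(0.0204), np.float64(0.0648), np.float64(0.0228)]
foot [0.5271 0.1312] [np.float64(0.133), np.float64(0.1007), np.float64(0.1329), np.float64(0.1023)] [np.float64(-19.19573807127592), np.float64(-18.482615602214242)]
```

Call:
carry_out --series '[{"delta_rot": [0, 0, 0], "travel": [0.63, -0.74, 0], "fingers": -1}, {"delta_rot": [0, 0, 0.04], "travel": [0, 0, -1], "fingers": -1}, {"delta_rot": [0, 0, 0], "travel": [0, 0, -1], "fingers": -1}, {"delta_rot": [0, 0, 0], "travel": [0, 0, -1], "fingers": -1}, {"delta_rot": [0, 0, 0], "travel": [0, 0, -1], "fingers": -1}]'

```text
clock: 3.15
tcp_pos: [0.5263, 0.1321, 0.1307]
orientation: [-0.0, 0.164, 0.986, 0.0]
wrist_force: [0.6, 0.8, -0.5]
finger_gap: 0.0851
grip_force: 0.0
```

Call:
carry_out --series '[{"delta_rot": [0, 0, 0], "travel": [0, 0, -1], "fingers": -1}, {"delta_rot": [0, 0, 0], "travel": [0, 0, -0.76], "fingers": -1}, {"delta_rot": [0, 0, 0], "travel": [0, 0, 0], "fingers": -0.2}, {"delta_rot": [0, 0, 0], "travel": [0, 0, 0], "fingers": 0}, {"delta_rot": [0, 0, 0], "travel": [0, 0, 0], "fingers": 0.2}]' --squeeze 20

```text
clock: 3.78
tcp_pos: [0.5279, 0.1313, 0.0885]
orientation: [0.001, 0.164, 0.986, 0.0]
wrist_force: [0.4, -0.4, -0.4]
finger_gap: 0.0341
grip_force: 0.0
```

Call:
carry_out --series '[{"delta_rot": [0, 0, 0], "travel": [0, 0, 0], "fingers": 1}, {"delta_rot": [0, 0, 0], "travel": [0, 0, 0], "fingers": 1}, {"delta_rot": [0, 0, 0], "travel": [0, 0, 0], "fingers": 1}]'

```text
clock: 4.15
tcp_pos: [0.5279, 0.1312, 0.0882]
orientation: [0.001, 0.165, 0.986, 0.001]
wrist_force: [-0.7, 1.5, 5.8]
finger_gap: 0.0235
grip_force: 24.3
```

Call:
carry_out --series '[{"delta_rot": [0, 0, 0], "travel": [0, 0, 0], "fingers": 1}, {"delta_rot": [0, 0, 0], "travel": [0, 0, 0], "fingers": 1}, {"delta_rot": [0, 0, 0], "travel": [0, 0, 0.5], "fingers": 1}, {"delta_rot": [0, 0, 0], "travel": [0, 0, 0.8], "fingers": 1}, {"delta_rot": [0, 0, 0], "travel": [0, 0, 0.8], "fingers": 1}]' --squeeze 90

```text
clock: 4.78
tcp_pos: [0.5262, 0.1305, 0.1398]
orientation: [-0.001, 0.165, 0.986, -0.0]
wrist_force: [0.2, -0.1, -4.0]
finger_gap: 0.0228
grip_force: 88.3
```

Call:
carry_out --series '[{"delta_rot": [0, 0, 0], "travel": [0, 0, 0.9], "fingers": 1}, {"delta_rot": [0, 0, 0], "travel": [0, 0, 0.9], "fingers": 1}, {"delta_rot": [0, 0, 0], "travel": [0, 0, 0], "fingers": 1}, {"delta_rot": [0, 0, 0], "travel": [0, 0, 0], "fingers": 1}]'

```text
clock: 5.28
tcp_pos: [0.5265, 0.1307, 0.1837]
orientation: [-0.001, 0.165, 0.986, -0.0]
wrist_force: [-0.5, 1.0, -4.8]
finger_gap: 0.0225
grip_force: 88.5
```

Call:
carry_out --series '[{"delta_rot": [0, 0, 0.42], "travel": [0.145, -0.88, 0], "fingers": 1}, {"delta_rot": [0, 0, 0.42], "travel": [0.145, -0.88, 0], "fingers": 1}, {"delta_rot": [0, 0, 0.42], "travel": [0.145, -0.88, 0], "fingers": 1}, {"delta_rot": [0, 0, 0.42], "travel": [0.145, -0.88, 0], "fingers": 1}, {"delta_rot": [0, 0, 0.42], "travel": [0.145, -0.88, 0], "fingers": 1}]'

```text
clock: 5.9
tcp_pos: [0.5443, 0.0203, 0.183]
orientation: [-0.002, 0.06, 0.998, 0.0]
wrist_force: [-0.1, -0.3, -4.0]
finger_gap: 0.0228
grip_force: 88.7
```

Call:
carry_out --series '[{"delta_rot": [0, 0, 0.42], "travel": [0.145, -0.88, 0], "fingers": 1}, {"delta_rot": [0, 0, 0.42], "travel": [0.145, -0.88, 0], "fingers": 1}, {"delta_rot": [0, 0, 0.42], "travel": [0.145, -0.88, 0], "fingers": 1}, {"delta_rot": [0, 0, 0.42], "travel": [0.145, -0.88, 0], "fingers": 1}, {"delta_rot": [0, 0, 0.42], "travel": [0.145, -0.88, 0], "fingers": 1}]'

```text
clock: 6.52
tcp_pos: [0.5625, -0.0896, 0.183]
orientation: [-0.002, -0.045, 0.999, 0.001]
wrist_force: [0.1, -0.7, -5.0]
finger_gap: 0.0228
grip_force: 88.6
```

Call:
carry_out --series '[{"delta_rot": [0, 0, 0.42], "travel": [0.145, -0.88, 0], "fingers": 1}, {"delta_rot": [0, 0, 0.42], "travel": [0.145, -0.88, 0], "fingers": 1}, {"delta_rot": [0, 0, 0], "travel": [0, 0, 0], "fingers": 1}, {"delta_rot": [0, 0, 0], "travel": [0, 0, 0], "fingers": 1}]'

```text
clock: 7.02
tcp_pos: [0.5699, -0.1326, 0.1836]
orientation: [-0.001, -0.086, 0.996, 0.001]
wrist_force: [0.1, 1.4, -4.0]
finger_gap: 0.0226
grip_force: 88.8
```

Run:
```python
from h import *
import pickle
c,s=wrist("pics/w2.png"); pickle.dump(c,open("w2.pkl","wb")); print(s["tcp_pos"],yaw(s),s["clock"],s["wrist_force"])
```

```text
[ 0.56985962 -0.13258086  0.18357022] 99.88705051330588 7.025 [ 0.13487617  1.35230169 -3.96205416]
```

View pics/w2.png

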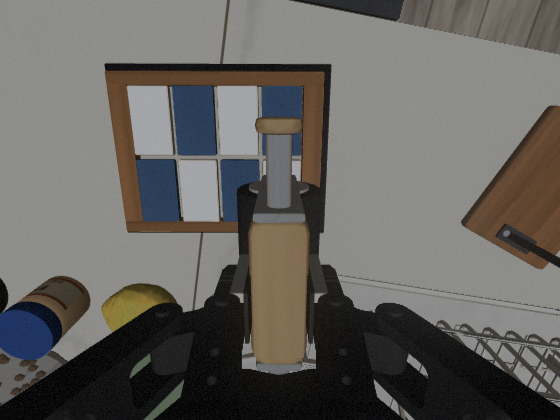

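The wrist view shows the board aligned with the tool. The rim's outer corners are at about (107,71), (325,72) and (127,232), and the tile field corners at (127,86), (303,86) and (144,222).

Run:
```python
from h import *
import pickle
c=pickle.load(open("w2.pkl","rb"))
P=lambda u,v,z:px2w(c,u,v,z)[:2]
def A(p,q): d=p-q; return np.round([np.linalg.norm(d),np.degrees(np.arctan2(d[1],d[0]))],4)
for n,z,q in(("rim",.022,((107,71),(325,72),(127,232))),("tiles",.0258,((127,86),(303,86),(144,222)))):
    a,b,d=[P(u,v,z) for u,v in q]; print(n,np.round((b+d)/2,4),A(b,a),A(d,a))
```

```text
rim [ 0.5476 -0.1928] [ 0.1869 99.5504] [0.1474 8.7435]
tiles [ 0.5474 -0.1924] [ 0.1508 99.794 ] [0.1233 9.7144]
```

Call:
carry_out --series '[{"delta_rot": [0, 0, 0], "travel": [0, 0, -0.9], "fingers": 1}, {"delta_rot": [0, 0, 0], "travel": [0, 0, -0.9], "fingers": 1}, {"delta_rot": [0, 0, 0], "travel": [0, 0, -0.9], "fingers": 1}, {"delta_rot": [0, 0, 0], "travel": [0, 0, -0.8], "fingers": 1}, {"delta_rot": [0, 0, 0], "travel": [0, 0, 0], "fingers": 1}]'

```text
clock: 7.7
tcp_pos: [0.569, -0.1316, 0.0955]
orientation: [-0.002, -0.087, 0.996, 0.001]
wrist_force: [-0.6, 0.7, -3.9]
finger_gap: 0.0224
grip_force: 88.8
```

Call:
carry_out --series '[{"delta_rot": [0, 0, 0], "travel": [0, 0, -0.08], "fingers": 1}, {"delta_rot": [0, 0, 0], "travel": [0, 0, -0.08], "fingers": 1}, {"delta_rot": [0, 0, 0], "travel": [0, 0, 0], "fingers": 1}]'

```text
clock: 8.07
tcp_pos: [0.5711, -0.1332, 0.0939]
orientation: [0.0, -0.087, 0.996, -0.0]
wrist_force: [-0.1, 0.1, -3.9]
finger_gap: 0.0227
grip_force: 88.8
```

Call:
carry_out --series '[{"delta_rot": [0, 0, 0], "travel": [0, 0, -0.08], "fingers": 1}, {"delta_rot": [0, 0, 0], "travel": [0, 0, 0], "fingers": 1}]'

```text
clock: 8.32
tcp_pos: [0.5707, -0.1331, 0.0913]
orientation: [-0.0, -0.086, 0.996, 0.0]
wrist_force: [0.2, -0.0, -3.6]
finger_gap: 0.0229
grip_force: 88.8
```

Call:
carry_out --series '[{"delta_rot": [0, 0, 0], "travel": [0, 0, -0.08], "fingers": 1}, {"delta_rot": [0, 0, 0], "travel": [0, 0, 0], "fingers": 1}]'

```text
clock: 8.57
tcp_pos: [0.5705, -0.1331, 0.0891]
orientation: [-0.0, -0.086, 0.996, 0.0]
wrist_force: [0.1, 0.2, -4.5]
finger_gap: 0.0226
grip_force: 88.8
```

Call:
carry_out --series '[{"delta_rot": [0, 0, 0], "travel": [0, 0, -0.06], "fingers": 1}, {"delta_rot": [0, 0, 0], "travel": [0, 0, 0], "fingers": 1}]'

```text
clock: 8.82
tcp_pos: [0.5709, -0.1333, 0.0882]
orientation: [0.0, -0.086, 0.996, -0.0]
wrist_force: [-0.9, 0.3, -0.7]
finger_gap: 0.0227
grip_force: 89.6
```

Call:
carry_out --series '[{"delta_rot": [0, 0, 0], "travel": [0, 0, -0.06], "fingers": 1}, {"delta_rot": [0, 0, 0], "travel": [0, 0, 0], "fingers": 1}]'

```text
clock: 9.07
tcp_pos: [0.5709, -0.1333, 0.0867]
orientation: [0.0, -0.086, 0.996, -0.0]
wrist_force: [-1.5, -1.1, 2.4]
finger_gap: 0.0228
grip_force: 89.6
```

Call:
carry_out --series '[{"delta_rot": [0, 0, 0], "travel": [0, 0, -0.06], "fingers": 1}, {"delta_rot": [0, 0, 0], "travel": [0, 0, 0], "fingers": 1}]'

```text
clock: 9.32
tcp_pos: [0.5709, -0.1332, 0.0849]
orientation: [0.0, -0.086, 0.996, -0.0]
wrist_force: [-1.1, -0.1, 2.0]
finger_gap: 0.0226
grip_force: 89.7
```

Call:
carry_out --series '[{"delta_rot": [0, 0, 0], "travel": [0, 0, -0.06], "fingers": 1}, {"delta_rot": [0, 0, 0], "travel": [0, 0, 0], "fingers": 1}]'

```text
clock: 9.57
tcp_pos: [0.5711, -0.1335, 0.0845]
orientation: [0.001, -0.086, 0.996, -0.001]
wrist_force: [-3.7, -1.3, 9.0]
finger_gap: 0.0227
grip_force: 91.1
```

Call:
carry_out --series '[{"delta_rot": [0, 0, 0], "travel": [0.034, -0.197, -0.04], "fingers": 1}, {"delta_rot": [0, 0, 0], "travel": [0.034, -0.197, 0], "fingers": 1}, {"delta_rot": [0, 0, 0], "travel": [0.034, -0.197, 0], "fingers": 1}, {"delta_rot": [0, 0, 0], "travel": [0.034, -0.197, 0], "fingers": 1}]'

```text
clock: 10.07
tcp_pos: [0.5747, -0.1533, 0.0844]
orientation: [0.001, -0.087, 0.996, -0.001]
wrist_force: [-4.9, -0.1, 14.1]
finger_gap: 0.0224
grip_force: 91.5
```

Call:
carry_out --series '[{"delta_rot": [0, 0, 0], "travel": [0.034, -0.197, 0], "fingers": 1}, {"delta_rot": [0, 0, 0], "travel": [0.034, -0.197, 0], "fingers": 1}, {"delta_rot": [0, 0, 0], "travel": [0.034, -0.197, 0], "fingers": 1}, {"delta_rot": [0, 0, 0], "travel": [0.034, -0.197, 0], "fingers": 1}]'

```text
clock: 10.58
tcp_pos: [0.5782, -0.1733, 0.0845]
orientation: [0.001, -0.086, 0.996, -0.001]
wrist_force: [-3.9, 0.1, 13.6]
finger_gap: 0.0228
grip_force: 91.4
```

Call:
carry_out --series '[{"delta_rot": [0, 0, 0], "travel": [0.034, -0.197, 0], "fingers": 1}, {"delta_rot": [0, 0, 0], "travel": [0.034, -0.197, 0], "fingers": 1}, {"delta_rot": [0, 0, 0], "travel": [0.034, -0.197, 0], "fingers": 1}, {"delta_rot": [0, 0, 0], "travel": [0.034, -0.197, 0], "fingers": 1}, {"delta_rot": [0, 0, 0], "travel": [0.034, -0.197, 0], "fingers": 1}]'

```text
clock: 11.2
tcp_pos: [0.5826, -0.1979, 0.0845]
orientation: [0.001, -0.087, 0.996, -0.001]
wrist_force: [-2.8, -0.5, 13.4]
finger_gap: 0.0227
grip_force: 91.4
```

Call:
carry_out --series '[{"delta_rot": [0, 0, 0], "travel": [0.034, -0.197, 0], "fingers": 1}, {"delta_rot": [0, 0, 0], "travel": [0.034, -0.197, 0], "fingers": 1}, {"delta_rot": [0, 0, 0], "travel": [0.034, -0.197, 0], "fingers": 1}, {"delta_rot": [0, 0, 0], "travel": [0.034, -0.197, 0], "fingers": 1}, {"delta_rot": [0, 0, 0], "travel": [0.034, -0.197, 0], "fingers": 1}]'

```text
clock: 11.82
tcp_pos: [0.5868, -0.2216, 0.0845]
orientation: [0.001, -0.087, 0.996, -0.0]
wrist_force: [-3.5, 1.9, 13.1]
finger_gap: 0.0226
grip_force: 91.5
```

Call:
carry_out --series '[{"delta_rot": [0, 0, 0], "travel": [0.034, -0.197, 0], "fingers": 1}, {"delta_rot": [0, 0, 0], "travel": [0.034, -0.197, 0], "fingers": 1}, {"delta_rot": [0, 0, 0], "travel": [0.034, -0.197, 0], "fingers": 1}, {"delta_rot": [0, 0, 0], "travel": [0.034, -0.197, 0], "fingers": 1}, {"delta_rot": [0, 0, 0], "travel": [0, 0, 0], "fingers": 1}]'

```text
clock: 12.45
tcp_pos: [0.5905, -0.243, 0.0845]
orientation: [0.001, -0.086, 0.996, -0.002]
wrist_force: [-2.4, -0.5, 10.6]
finger_gap: 0.0226
grip_force: 91.2
```

Call:
carry_out --series '[{"delta_rot": [0, 0, 0], "travel": [0, 0, 0.8], "fingers": 1}, {"delta_rot": [0, 0, 0], "travel": [-0.87, -0.137, 0], "fingers": 1}, {"delta_rot": [0, 0, 0], "travel": [-0.87, -0.137, 0], "fingers": 1}, {"delta_rot": [0, 0, 0], "travel": [-0.87, -0.137, 0], "fingers": 1}, {"delta_rot": [0, 0, 0], "travel": [0, 0, -0.2], "fingers": 1}]'

```text
clock: 13.08
tcp_pos: [0.5227, -0.2514, 0.0964]
orientation: [-0.001, -0.086, 0.996, 0.001]
wrist_force: [0.2, -0.1, -4.4]
finger_gap: 0.0227
grip_force: 89.2
```

Call:
carry_out --series '[{"delta_rot": [0, 0, 0], "travel": [0, 0, 0], "fingers": 1}, {"delta_rot": [0, 0, 0], "travel": [0, 0, -0.2], "fingers": 1}, {"delta_rot": [0, 0, 0], "travel": [0, 0, 0], "fingers": 1}]'

```text
clock: 13.45
tcp_pos: [0.5244, -0.2514, 0.0916]
orientation: [-0.0, -0.087, 0.996, 0.0]
wrist_force: [0.6, 0.4, -3.6]
finger_gap: 0.0224
grip_force: 89.2
```

Call:
carry_out --series '[{"delta_rot": [0, 0, 0], "travel": [0, 0, -0.06], "fingers": 1}, {"delta_rot": [0, 0, 0], "travel": [0, 0, -0.06], "fingers": 1}, {"delta_rot": [0, 0, 0], "travel": [0, 0, -0.06], "fingers": 1}, {"delta_rot": [0, 0, 0], "travel": [0, 0, -0.06], "fingers": 1}, {"delta_rot": [0, 0, 0], "travel": [0, 0, 0], "fingers": 1}]'

```text
clock: 14.08
tcp_pos: [0.5245, -0.2522, 0.087]
orientation: [0.0, -0.086, 0.996, -0.001]
wrist_force: [-0.8, -1.1, 1.9]
finger_gap: 0.0225
grip_force: 89.6
```

Call:
carry_out --series '[{"delta_rot": [0, 0, 0], "travel": [0, 0, -0.06], "fingers": 1}, {"delta_rot": [0, 0, 0], "travel": [0, 0, -0.06], "fingers": 1}, {"delta_rot": [0, 0, 0], "travel": [0, 0, 0], "fingers": 1}]'

```text
clock: 14.45
tcp_pos: [0.5246, -0.2525, 0.0845]
orientation: [0.001, -0.086, 0.996, -0.001]
wrist_force: [-2.7, -0.7, 8.8]
finger_gap: 0.0228
grip_force: 91.0
```

Bedded here too. I'll press a little more and roll along +y of the board.

Call:
carry_out --series '[{"delta_rot": [0, 0, 0], "travel": [-0.034, 0.197, -0.04], "fingers": 1}, {"delta_rot": [0, 0, 0], "travel": [-0.034, 0.197, 0], "fingers": 1}, {"delta_rot": [0, 0, 0], "travel": [-0.034, 0.197, 0], "fingers": 1}, {"delta_rot": [0, 0, 0], "travel": [-0.034, 0.197, 0], "fingers": 1}, {"delta_rot": [0, 0, 0], "travel": [-0.034, 0.197, 0], "fingers": 1}]'

```text
clock: 15.08
tcp_pos: [0.5208, -0.2284, 0.0845]
orientation: [0.001, -0.086, 0.996, -0.002]
wrist_force: [-3.4, -0.4, 13.0]
finger_gap: 0.0223
grip_force: 91.4
```

Call:
carry_out --series '[{"delta_rot": [0, 0, 0], "travel": [-0.034, 0.197, 0], "fingers": 1}, {"delta_rot": [0, 0, 0], "travel": [-0.034, 0.197, 0], "fingers": 1}, {"delta_rot": [0, 0, 0], "travel": [-0.034, 0.197, 0], "fingers": 1}, {"delta_rot": [0, 0, 0], "travel": [-0.034, 0.197, 0], "fingers": 1}, {"delta_rot": [0, 0, 0], "travel": [-0.034, 0.197, 0], "fingers": 1}]'

```text
clock: 15.7
tcp_pos: [0.5167, -0.2046, 0.0845]
orientation: [0.001, -0.086, 0.996, -0.003]
wrist_force: [-4.4, -4.3, 11.4]
finger_gap: 0.0225
grip_force: 91.1
```

Call:
carry_out --series '[{"delta_rot": [0, 0, 0], "travel": [-0.034, 0.197, 0], "fingers": 1}, {"delta_rot": [0, 0, 0], "travel": [-0.034, 0.197, 0], "fingers": 1}, {"delta_rot": [0, 0, 0], "travel": [-0.034, 0.197, 0], "fingers": 1}, {"delta_rot": [0, 0, 0], "travel": [-0.034, 0.197, 0], "fingers": 1}, {"delta_rot": [0, 0, 0], "travel": [-0.034, 0.197, 0], "fingers": 1}]'

```text
clock: 16.32
tcp_pos: [0.5124, -0.179, 0.0845]
orientation: [0.001, -0.086, 0.996, -0.002]
wrist_force: [-4.0, -1.7, 13.3]
finger_gap: 0.0227
grip_force: 91.5
```

Call:
carry_out --series '[{"delta_rot": [0, 0, 0], "travel": [-0.034, 0.197, 0], "fingers": 1}, {"delta_rot": [0, 0, 0], "travel": [-0.034, 0.197, 0], "fingers": 1}, {"delta_rot": [0, 0, 0], "travel": [-0.034, 0.197, 0], "fingers": 1}, {"delta_rot": [0, 0, 0], "travel": [-0.034, 0.197, 0], "fingers": 1}, {"delta_rot": [0, 0, 0], "travel": [-0.034, 0.197, 0], "fingers": 1}]'

```text
clock: 16.95
tcp_pos: [0.5083, -0.1544, 0.0844]
orientation: [0.001, -0.086, 0.996, -0.002]
wrist_force: [-3.0, -2.3, 14.6]
finger_gap: 0.0227
grip_force: 91.5
```

Call:
carry_out --series '[{"delta_rot": [0, 0, 0], "travel": [-0.034, 0.197, 0], "fingers": 1}, {"delta_rot": [0, 0, 0], "travel": [-0.034, 0.197, 0], "fingers": 1}, {"delta_rot": [0, 0, 0], "travel": [-0.034, 0.197, 0], "fingers": 1}, {"delta_rot": [0, 0, 0], "travel": [-0.034, 0.197, 0], "fingers": 1}, {"delta_rot": [0, 0, 0], "travel": [0, 0, 0], "fingers": 1}]'

```text
clock: 17.58
tcp_pos: [0.5048, -0.134, 0.0845]
orientation: [0.001, -0.087, 0.996, -0.001]
wrist_force: [-4.2, -0.2, 15.6]
finger_gap: 0.0222
grip_force: 91.7
```

Call:
carry_out --series '[{"delta_rot": [0, 0, 0], "travel": [0, 0, 0.8], "fingers": 1}, {"delta_rot": [0, 0, 0], "travel": [0, 0, 1], "fingers": 1}, {"delta_rot": [0, 0, 0], "travel": [0, 0, 1], "fingers": 1}, {"delta_rot": [0, 0, 0], "travel": [0, 0, 1], "fingers": 1}, {"delta_rot": [0, 0, 0], "travel": [0, 0, 0.3], "fingers": 1}]'

```text
clock: 18.2
tcp_pos: [0.5044, -0.1335, 0.1854]
orientation: [0.001, -0.087, 0.996, -0.0]
wrist_force: [-0.4, -0.6, -4.4]
finger_gap: 0.0225
grip_force: 89.1
```

Call:
carry_out --series '[{"delta_rot": [0, 0, -0.42], "travel": [0.074, 0.88, 0], "fingers": 1}, {"delta_rot": [0, 0, -0.42], "travel": [0.074, 0.88, 0], "fingers": 1}, {"delta_rot": [0, 0, -0.42], "travel": [0.074, 0.88, 0], "fingers": 1}, {"delta_rot": [0, 0, -0.42], "travel": [0.074, 0.88, 0], "fingers": 1}, {"delta_rot": [0, 0, -0.42], "travel": [0.074, 0.88, 0], "fingers": 1}]'

```text
clock: 18.82
tcp_pos: [0.5123, -0.0225, 0.1831]
orientation: [-0.001, 0.019, 1.0, 0.0]
wrist_force: [-0.7, 0.4, -3.9]
finger_gap: 0.0227
grip_force: 89.0
```

Call:
carry_out --series '[{"delta_rot": [0, 0, -0.42], "travel": [0.074, 0.88, 0], "fingers": 1}, {"delta_rot": [0, 0, -0.42], "travel": [0.074, 0.88, 0], "fingers": 1}, {"delta_rot": [0, 0, -0.42], "travel": [0.074, 0.88, 0], "fingers": 1}, {"delta_rot": [0, 0, -0.42], "travel": [0.074, 0.88, 0], "fingers": 1}, {"delta_rot": [0, 0, -0.42], "travel": [0.074, 0.88, 0], "fingers": 1}]'

```text
clock: 19.45
tcp_pos: [0.5215, 0.0873, 0.1831]
orientation: [-0.001, 0.124, 0.992, 0.0]
wrist_force: [0.2, 0.4, -3.4]
finger_gap: 0.0224
grip_force: 89.0
```

Call:
carry_out --series '[{"delta_rot": [0, 0, -0.42], "travel": [0.074, 0.88, 0], "fingers": 1}, {"delta_rot": [0, 0, -0.42], "travel": [0.074, 0.88, 0], "fingers": 1}, {"delta_rot": [0, 0, 0], "travel": [0, 0, 0], "fingers": 1}, {"delta_rot": [0, 0, 0], "travel": [0, 0, 0], "fingers": 1}, {"delta_rot": [0, 0, 0], "travel": [0, 0, 0], "fingers": 1}]'

```text
clock: 20.08
tcp_pos: [0.5257, 0.1298, 0.1844]
orientation: [-0.0, 0.165, 0.986, -0.0]
wrist_force: [-0.1, 0.1, -4.0]
finger_gap: 0.0226
grip_force: 89.1
```

Run:
```python
from h import *
import pickle
c,s=wrist("pics/w3.png"); pickle.dump(c,open("w3.pkl","wb")); print(s["tcp_pos"],yaw(s),s["clock"],s["wrist_force"])
snap("scene","pics/s3.png")
```

```text
[0.52571709 0.1298045  0.18435215] 71.01386396889289 20.075 [-0.06986243  0.0948589  -4.02470675]
```

View pics/w3.png

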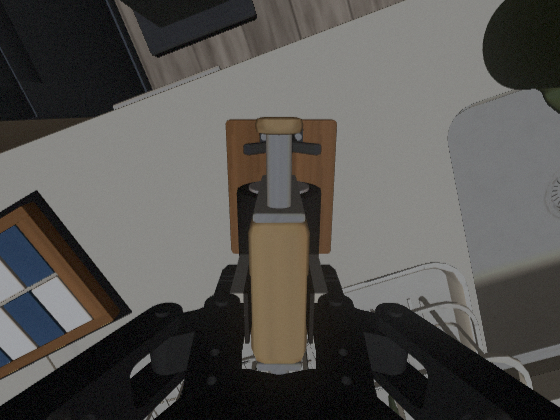

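View pics/s3.png

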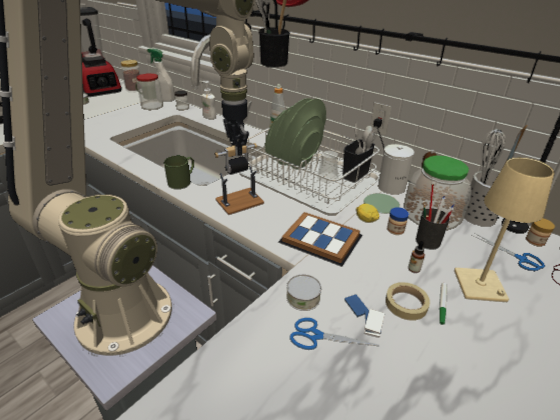

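Wrist view: the fork spans (244–321,148), centred under the pin at x≈280. Scene view: the board and bystanders haven't moved. I'll lower the roller into the forks.

Call:
carry_out --series '[{"delta_rot": [0, 0, 0], "travel": [0.035, 0.035, -0.9], "fingers": 1}, {"delta_rot": [0, 0, 0], "travel": [0, 0, -0.9], "fingers": 1}, {"delta_rot": [0, 0, 0], "travel": [0, 0, -0.9], "fingers": 1}, {"delta_rot": [0, 0, 0], "travel": [0, 0, -0.5], "fingers": 1}, {"delta_rot": [0, 0, 0], "travel": [0, 0, -0.2], "fingers": 1}]'

```text
clock: 20.8
tcp_pos: [0.5266, 0.1311, 0.0993]
orientation: [-0.0, 0.165, 0.986, -0.0]
wrist_force: [-0.8, -0.8, -3.3]
finger_gap: 0.023
grip_force: 89.3
```

Call:
carry_out --series '[{"delta_rot": [0, 0, 0], "travel": [0, 0, -0.1], "fingers": 1}, {"delta_rot": [0, 0, 0], "travel": [0, 0, -0.1], "fingers": 1}, {"delta_rot": [0, 0, 0], "travel": [0, 0, 0], "fingers": 1}, {"delta_rot": [0, 0, 0], "travel": [0, 0, 0], "fingers": 1}]'

```text
clock: 21.3
tcp_pos: [0.5271, 0.1313, 0.0952]
orientation: [0.0, 0.165, 0.986, 0.0]
wrist_force: [-0.0, 0.1, -4.2]
finger_gap: 0.0233
grip_force: 89.3
```

Call:
carry_out --series '[{"delta_rot": [0, 0, 0], "travel": [0, 0, -0.1], "fingers": 1}, {"delta_rot": [0, 0, 0], "travel": [0, 0, -0.1], "fingers": 1}, {"delta_rot": [0, 0, 0], "travel": [0, 0, 0], "fingers": 1}]'

```text
clock: 21.68
tcp_pos: [0.5266, 0.1313, 0.0895]
orientation: [-0.0, 0.165, 0.986, -0.0]
wrist_force: [0.1, 0.8, -4.2]
finger_gap: 0.0229
grip_force: 89.3
```

Call:
carry_out --series '[{"delta_rot": [0, 0, 0], "travel": [0, 0, -0.06], "fingers": 1}, {"delta_rot": [0, 0, 0], "travel": [0, 0, 0], "fingers": 1}]'

```text
clock: 21.92
tcp_pos: [0.527, 0.1315, 0.0886]
orientation: [0.0, 0.165, 0.986, 0.0]
wrist_force: [-0.5, 0.8, -1.6]
finger_gap: 0.0227
grip_force: 89.9
```

Contact has started at the expected height. I'll take a bit more weight off and release gently.

Call:
carry_out --series '[{"delta_rot": [0, 0, 0], "travel": [0, 0, -0.03], "fingers": 1}, {"delta_rot": [0, 0, 0], "travel": [0, 0, 0], "fingers": 1}, {"delta_rot": [0, 0, 0], "travel": [0, 0, 0], "fingers": 1}]' --squeeze 20

```text
clock: 22.3
tcp_pos: [0.5271, 0.1315, 0.0885]
orientation: [0.001, 0.165, 0.986, 0.0]
wrist_force: [-3.1, 0.0, 6.4]
finger_gap: 0.0228
grip_force: 90.6
```

Call:
carry_out --series '[{"delta_rot": [0, 0, 0], "travel": [0, 0, 0], "fingers": 0.3}, {"delta_rot": [0, 0, 0], "travel": [0, 0, 0], "fingers": 0}, {"delta_rot": [0, 0, 0], "travel": [0, 0, 0], "fingers": -0.5}, {"delta_rot": [0, 0, 0], "travel": [0, 0, 0], "fingers": -1}, {"delta_rot": [0, 0, 0], "travel": [0, 0, 0], "fingers": -1}]'

```text
clock: 22.92
tcp_pos: [0.5269, 0.1313, 0.0875]
orientation: [-0.0, 0.165, 0.986, 0.0]
wrist_force: [-0.2, 0.1, 0.1]
finger_gap: 0.0854
grip_force: 0.0
```

Call:
carry_out --series '[{"delta_rot": [0, 0, 0], "travel": [0, 0, 0.4], "fingers": -1}, {"delta_rot": [0, 0, 0], "travel": [0, 0, 1], "fingers": -1}, {"delta_rot": [0, 0, 0], "travel": [0, 0, 1], "fingers": -1}, {"delta_rot": [0, 0, 0], "travel": [0, 0, 1], "fingers": -1}, {"delta_rot": [0, 0, 0], "travel": [0, 0, 1], "fingers": -1}]'

```text
clock: 23.55
tcp_pos: [0.527, 0.1313, 0.1992]
orientation: [0.0, 0.165, 0.986, 0.0]
wrist_force: [0.6, 0.1, 0.2]
finger_gap: 0.0856
grip_force: 0.0
```

Call:
carry_out --series '[{"delta_rot": [0, 0, 0], "travel": [-0.6, 0.7, 1], "fingers": -1}, {"delta_rot": [0, 0, 0], "travel": [0, 0, 0], "fingers": -1}, {"delta_rot": [0, 0, 0], "travel": [0, 0, 0], "fingers": -1}, {"delta_rot": [0, 0, 0], "travel": [0, 0, 0], "fingers": -1}]'

```text
clock: 24.05
tcp_pos: [0.5116, 0.1484, 0.2216]
orientation: [-0.001, 0.165, 0.986, -0.0]
wrist_force: [0.5, 0.2, -0.4]
finger_gap: 0.0852
grip_force: 0.0
```

Run:
```python
from h import *
import pickle
c,s=wrist("pics/w4.png"); pickle.dump(c,open("w4.pkl","wb")); print(s["tcp_pos"],yaw(s),s["clock"],s["wrist_force"])
```

```text
[0.5115952  0.14840566 0.22157257] 71.0216709331289 24.05 [ 0.52497534  0.22736662 -0.41580529]
```

View pics/w4.png

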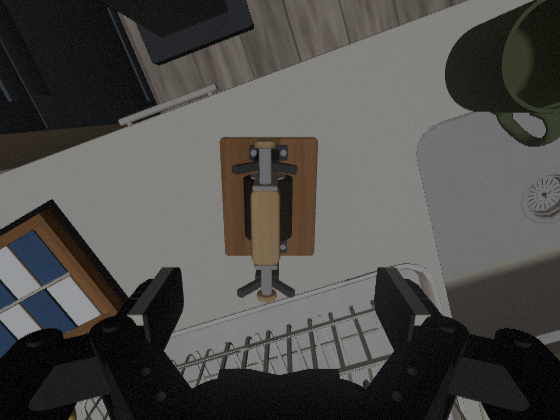

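The roller hangs in both forks, with its buttons at (265,145) and (267,296), just as at the start, and the gripper is clear.

```bash
python3 -c "
from h import *
print(env.hand_in())"
```

```text
the job is handed in; nothing more can be done
None
```

I rolled both tile columns at about 18 N (limit 60 N), and the wheel ran level at rim height, so all eight tiles should be flush. The roller is back in its forks with the gripper clear, nothing else was touched, and I handed the job in at about 24 s; no verdict came back.

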